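Fuse jar to the front of the field-day chest

ROBOT

A 6-joint arm with a two-finger parallel gripper is mounted at the origin on the work surface. World frame = base frame: x ahead of the robot, y to its left, z up, the work surface at z = 0. Lengths are in m, angles in degrees, forces in N, time in s.
With the tool pointing down it reaches from about 0.225 to 0.725 m from the base axis. Payload 3.1 kg.
Tool frame: the origin (TCP) lies midway between the tips of the shut fingers; the grasp point (between the pads) lies 19 mm behind it; z points along the fingers, y is the direction in which the jaws open and shut (so a half turn about z gives the same grasp; the last joint's range is limited). The gripper opens to 85 mm and grips with 20 to 120 N. Pads are 22 mm wide; open, the fingers measure 114 mm over their backs; the gripper's body (76 mm by 85 mm) begins 54 mm behind the grasp point. The pads swing forward as they close: fully open they stand 13 mm farther back than shut.
Start: joints at [-79.057, 2.75, 5.684, 92.934, 0, 82.678], TCP at [0.165, -0.499, 0.231] pointing down, gripper open.
Joint ranges: [-166.93, 166.93], [-56.73, 111.36], [-69.38, 81.34], [-121.58, 131.49], [-85.45, 84.26], [-180, 180]. Speed limits (degrees/s): [159.86, 159.86, 180, 180, 180, 180].

INTERFACE

Orientations are given as [roll, pitch, yaw] about the fixed x, y, z axes, in that order (R = Rz(yaw) Ry(pitch) Rx(roll)).
In Python, from plant import ctrl gives the robot as it stands. The module is installed in compiled form; this text tells all that it offers.
- The arm moves only by the tool apply_moves, never from a script. Its argument "commands" is text: rows parted by semicolons, each of 6 numbers parted by spaces: the shift along the world's x, y, z scaled (see below), then the turn, a rotation vector about the world's x, y, z scaled (see below). A call has 1 to 10 rows; each row is the pose to reach, as a shift and turn from the pose commanded when the call began, turning the shorter way round; what a row does not reach only later rows make up. The controller multiplies each number of a shift by 0.15 m and each number of a turn by 180 degrees. A row lasts 1/8 s, in which the tool goes at most 62.5 mm and 10.7 degrees, less where a joint would pass 70% of its speed; a pose out of reach is approached as far as the arm can. A call with a number of a shift or a turn outside -1 to 1 is refused whole. A call with a gripper value outside its range is refused whole. "jaw" is the opening, from 0 (shut) to 1 (fully open), set as the call begins (left out, the last holds). The fingers move at their own pace and stop on an object; "force" is the grip in N (left out, the last holds). Time passes only in rows, so rows that repeat a pose let the fingers close. It gives the time, the measured TCP pose, the force and the opening at its end, in the units of the state.
- ctrl.sense(): the state, without advancing time (a new reading comes with each control period).
- ctrl.get_image(name): name is "side" or "top"; returns (picture, depth): 420x560x3 uint8, blue, green, red; 420x560 float32, m along the optical axis (not along the pixel's ray), 0 where there is no reading.
- ctrl.camera_params(name): a dict with "K" (3x3 intrinsics, pixels), "D" ([k1, k2, p1, p2, k3] as OpenCV has them; the pictures are not rectified), "rvec" (rotation vector, rad) and "tvec" (3), from world to camera coordinates, as OpenCV has them. Camera axes: x right, y down, z forward; pixel columns grow to the right and rows downward; lengths in m; the calibration is good to about 2 mm. A picture is of the moment at which its call begins. camera_params takes no time and is no camera call.
- ctrl.sign_off(): hands the job in, once; it reports no verdict.
The state is a dict: "time": time; "joint_positions": joint angles; "dq": joint speeds; "tau": joint torques, N m; "tcp_pos": TCP position; "tcp_rot": TCP orientation; "ft_force": force on the tool from outside, world axes, zero at the start; "moment": the same for the moment, N m; "width": opening from 0.0 (shut) to 1.0 (fully open).
Only numpy, scipy, OpenCV 4.12 (cv2) and the standard library are available. Lean on these libraries where they do the work, as an engineer would, in place of code of your own. Each camera call takes 0.05 s, during which the arm holds its last target.

TASK

I need a fuse from the field-day chest: fold its drop front all the way down flat on the desk, then turn the parts carousel by the knob on top until the red-lidded fuse jar faces squarely out of the open front. Finish while still gripping that knob, holding the carousel still so that I can take the jar's lid off; do not let go, and leave everything else on the desk where it is.

Things in the scene. Friction and masses are not known exactly. Their poses are not given: they have to be found in the camera images.
- chest: Open-topped plywood chest, fixed, 259 mm deep, 274 mm wide, walls 12 mm thick, 90 mm high. Origin on the desk below the carousel's axis; its -x axis points out of its front (towards the robot at yaw 0), z up. The shut front flap's inner face is at x = -0.130, outer -0.142; inside, back wall at x = 0.105, sides at y = +-0.125. Steel carrying bars stand out to y = +-0.161.
- flap (a joint): Drop front of the chest, hinged along its bottom edge: 0 = shut upright, 1.571 = folded out flat on the desk before the chest. Plywood, 274 mm wide, 12 mm thick, 88 mm high from the hinge line, plus a 70 mm wide, 12 mm thick grab tab in the middle, 28 mm higher. Stiff hinge (0.16 N m, 2 N at the tab), no latch: stays at any angle. May start slightly ajar.
- flap_hinge (a point): Hinge line of the drop front, middle of its length: at the outer bottom edge of the panel, 2 mm above the desk, 142 mm in front of the chest's origin. Its z axis points from the hinge up the panel, its -x axis out of the outer face, and it turns with the flap.
- flap_tab (a point): Middle of the top end of the flap's grab tab (half-way through its 12 mm thickness), 116 mm from the hinge line along the panel. Same axes as flap_hinge.
- carousel: Aluminium platter, 184 mm wide, in the chest; turns endlessly either way about the vertical axis over the chest's origin (friction 0.02 N m). Carries six fixed clear jars 60 degrees apart, 64 mm from the axis, 45 mm wide at the lid, lid tops 102 mm above the desk, none reaching beyond 87 mm from the axis. Five lids black, one red. Origin on the axis, 22 mm above the desk; its -x axis points at the red jar.
- red_jar (a point): Centre of the top of the red lid (jar with a red band), 64 mm from the carousel's axis and 102 mm above the desk. It faces the front when it lies on the chest's -x axis, at chest x = -0.064, y = 0.
- knob_center (a point): Centre of the round grey grip knob on the carousel's centre post, fixed to the carousel and on its axis, 142 mm above the desk. The knob is 44 mm in diameter and 28 mm high, from 128 to 156 mm above the desk; clear of the jar lids below it.
- handheld_center (a point): Centre of the grey handheld transceiver lying on its back (115 x 58 x 34 mm, thin antenna 150 mm long beyond its +x end). Leave alone.
- mug: White ceramic mug, 82 mm wide, 95 mm high, handle at +y; origin at the centre of its underside. Leave alone.
- tuning_knob: Loose chrome tuning knob, 42 mm wide, 22 mm high, standing on its base; origin under its centre. Leave alone.
- battery_box: Yellow plastic battery box with a black snap latch on its -x face, 104 x 154 x 85 mm; origin under its centre. Leave alone.
- screwdriver_grip (a point): Handle of a screwdriver lying on the desk. Leave alone.

How it is judged (in metres and radians):
On the way:
1. the drop front is folded down flat (value of joint flap above 1.45 rad), for 0.2 s.
At the end, for the whole second after the job is handed in: The drop front lies flat (within 0.12 rad), the red jar is on the front side, its lid centre within 10 mm of the chest's centre line, the carousel is still (under 0.1 rad/s), and the fingers grip its knob (over 3 N, the middle between the pads within 30 mm of the knob's centre) (value of joint flap above 1.45 rad and x of red_jar in the frame of chest below 0 m and y of red_jar in the frame of chest between -0.01 and 0.01 m and angular speed of carousel below 0.1 rad/s and contact force between the fingers and carousel_c0 above 3 N and distance between the grasp point and knob_center below 0.03 m); the arm keeps its last pose, push and grip.
It fails at once if the handheld transceiver is shifted by more than 20 mm (distance of handheld_center from where it was at the start of the episode above 0.02 m).
It fails at once if the mug is shifted by more than 20 mm (distance of mug from where it was at the start of the episode above 0.02 m).
It fails at once if the loose tuning knob is shifted by more than 20 mm (distance of tuning_knob from where it was at the start of the episode above 0.02 m).
It fails at once if the battery box is shifted by more than 20 mm (distance of battery_box from where it was at the start of the episode above 0.02 m).
It fails at once if the screwdriver is shifted by more than 20 mm (distance of screwdriver_grip from where it was at the start of the episode above 0.02 m).
It also fails if it takes over 64 s, if anything falls off the work surface, if the arm or the gripper's body presses on something with over 40 N, if the wrist force passes 120 N, or if a joint passes its speed limit or range.

## Working session

There is one attempt and no reset: what is moved stays moved. The work goes in short steps, Python scripts to look and compute and a tool call to move; the robot and the scene stay as the last step left them, time stands still between calls to the robot, and variables do not carry over. Pictures are saved under pics/ and viewed, and the job is handed in when it is done.

Besides the shell and the picture viewer there is one more tool, called after "Emit:" by a JSON object that holds its "fn" and its "kwargs". apply_moves: Moves the arm, as the interface text tells. Its arguments: {"type":"object","properties":{"commands":{"type":"string"},"jaw":{"type":"number"},"force":{"type":"number"}},"required":["commands"]}

```bash
mkdir -p pics
cat > h.py <<'E'
import numpy as np, cv2
from plant import ctrl
def grab(n,tag):
    im,d=ctrl.get_image(n); cv2.imwrite(f'pics/{tag}.png',im); np.save(f'pics/{tag}.npy',d); return im,d
def cam(n):
    p=ctrl.camera_params(n); R=cv2.Rodrigues(np.array(p['rvec'],float))[0]
    return np.array(p['K'],float),np.array(p['D'],float),R,np.array(p['tvec'],float).ravel()
def unproj(n,uv,d):
    K,D,R,t=cam(n); uv=np.asarray(uv,float).reshape(-1,1,2); d=np.asarray(d,float).ravel()
    q=cv2.undistortPoints(uv,K,D).reshape(-1,2)
    return (np.c_[q*d[:,None],d]-t)@R
def cloud(n,d):
    v,u=np.indices(d.shape); uv=np.stack([u,v],-1).reshape(-1,2).astype(float)
    return unproj(n,uv,d.ravel()).reshape(d.shape+(3,))
def proj(n,P):
    K,D,R,t=cam(n); return cv2.projectPoints(np.asarray(P,float).reshape(-1,3),cv2.Rodrigues(R)[0],t,K,D)[0].reshape(-1,2)
E
python3 - <<'E'
from h import *
for n in('top','side'): grab(n,n+'0'); K,D,R,t=cam(n); print(n,-R.T@t,R[2])
print(ctrl.sense())
E
```

```text
top [ 0.28358865 -0.01602359  1.66646582] [ 0.14375091 -0.00113302 -0.98961325]
side [ 0.4468373  -0.90732791  0.85658668] [ 0.05481837  0.76717087 -0.63909608]
{'time': 0.1, 'joint_positions': array([-7.90585570e+01,  2.78969143e+00,  5.60065804e+00,  9.29352723e+01,
        2.00831644e-04,  8.26796003e+01]), 'dq': array([-0.03476026,  0.01974167,  0.04258396,  0.13082047, -0.0261178 ,
        0.12125247]), 'tau': array([ 2.65756949e-03, -3.39850044e+01,  3.20936465e+01,  1.57695729e-02,
       -1.14540699e-04,  4.37662237e-06]), 'tcp_pos': array([ 0.16441273, -0.49799822,  0.23022538]), 'tcp_rot': array([-1.79876733e+02, -1.60379336e-02,  1.82618252e+01]), 'ft_force': array([-0.4296984 , -0.20124346, -0.99303679]), 'moment': array([0.03304467, 0.04888815, 0.00413864]), 'width': 1.003020653894247}
```

View pics/top0.png

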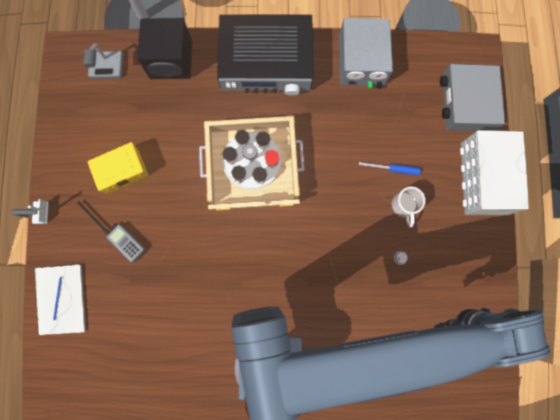

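View pics/side0.png

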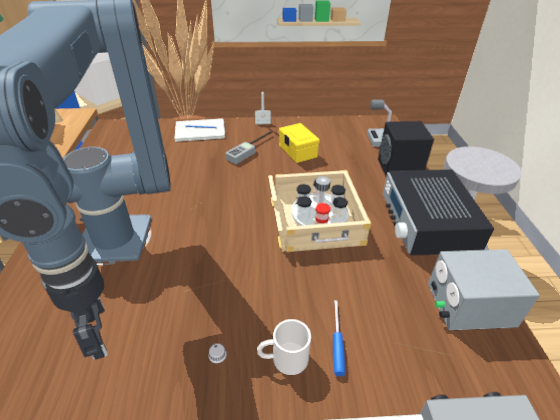

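The top view shows the chest around (252,162) with its front at the bottom (row ~205), the red lid at (272,157) on the right (-y) side, and the knob at about (250,152). The radio, mug, chrome knob, screwdriver and battery box are all well clear of it.

Run:
```python
from h import *
im=cv2.imread('pics/top0.png'); d=np.load('pics/top0.npy'); P=cloud('top',d)
print('desk z',np.median(P[250:300,100:200,2]))
x,y,z=P[...,0],P[...,1],P[...,2]
u=np.indices(d.shape)[1]; v=np.indices(d.shape)[0]
roi=(u>185)&(u<315)&(v>105)&(v<220)&(d>0)
# wood rim
m=roi&(z>.08)&(z<.098)
hsv=cv2.cvtColor(im,cv2.COLOR_BGR2HSV)
wood=m&(hsv[...,2]>140)&(hsv[...,1]>50)&(hsv[...,0]>12)&(hsv[...,0]<35)
pts=np.c_[x[wood],y[wood]].astype(np.float32)
print(len(pts),cv2.minAreaRect(pts))
k=roi&(z>.145)&(z<.165); print('knob',k.sum(),x[k].mean(),y[k].mean(),z[k].mean(), np.ptp(x[k]),np.ptp(y[k]))
r=roi&((hsv[...,0]<8)|(hsv[...,0]>172))&(hsv[...,1]>150)&(z>.09)
print('red',r.sum(),x[r].mean(),y[r].mean(),np.median(z[r]))
t=roi&(z>.1)&(v>195); print('tab',t.sum(),x[t].mean(),y[t].mean(),z[t].max(),np.ptp(y[t]))
cv2.imwrite('pics/topz.png',cv2.resize(im[105:225,180:320],None,fx=5,fy=5,interpolation=cv2.INTER_CUBIC))
ims=cv2.imread('pics/side0.png');cv2.imwrite('pics/sidez.png',cv2.resize(ims[160:265,255:385],None,fx=5,fy=5,interpolation=cv2.INTER_CUBIC))
```

```text
desk z 0.0015023539686639747
1282 ((0.6273064613342285, 0.062445878982543945), (0.2726001739501953, 0.275383859872818), 3.963728189468384)
knob 192 0.6438224743919726 0.06398169859951429 0.1561295116443522 0.04634383393331609 0.0441625059856955
red 142 0.6374438867187989 -0.001289490445441227 0.10257550419553224
tab 113 0.49373282862134715 0.05541456422313219 0.12813630561008302 0.137721861346146
```

View pics/topz.png

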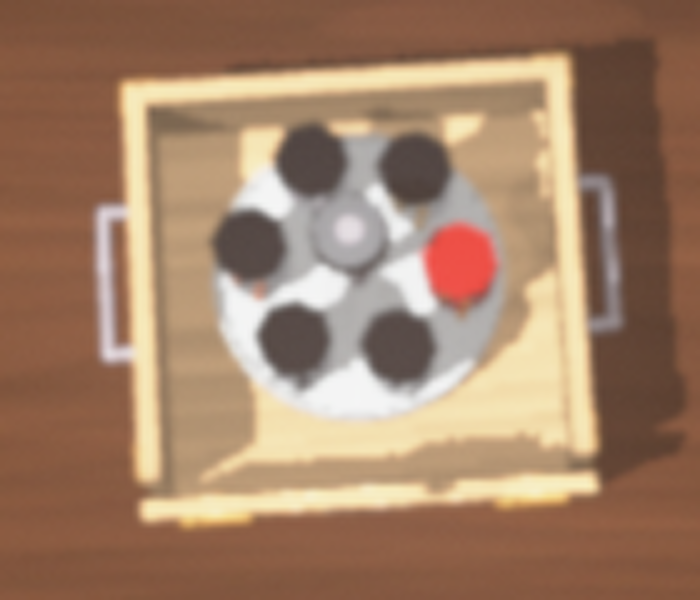

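View pics/sidez.png

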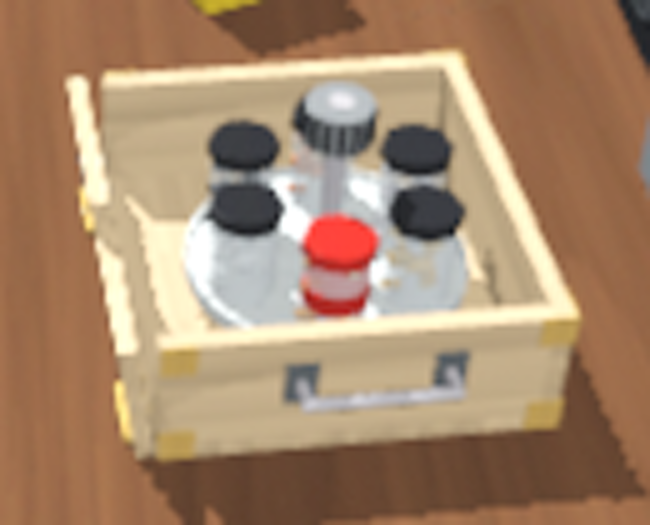

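```bash
cat > fit.py <<'E'
from h import *
from scipy.optimize import least_squares
def run(tag):
    im=cv2.imread(f'pics/{tag}.png'); d=np.load(f'pics/{tag}.npy'); P=cloud('top',d)
    z=P[...,2]; XY=P[...,:2]
    o0=np.array([.643,.063]); yaw=np.radians(4); 
    for it in range(4):
        R=np.array([[np.cos(yaw),-np.sin(yaw)],[np.sin(yaw),np.cos(yaw)]]); L=(XY-o0)@R
        a,b=L[...,0],L[...,1]
        rim=(z>.083)&(z<.096)
        s1=rim&(abs(b-.131)<.014)&(abs(a)<.1); s2=rim&(abs(b+.131)<.014)&(abs(a)<.1); bk=rim&(abs(a-.111)<.014)&(abs(b)<.11)
        p1=np.polyfit(a[s1],b[s1],1); p2=np.polyfit(a[s2],b[s2],1); p3=np.polyfit(b[bk],a[bk],1)
        dy=(p1[0]+p2[0]-p3[0])/3
        off=np.array([p3[1]-.111,(p1[1]+p2[1])/2]); o0=o0+R@off; yaw+=dy
    print('chest',o0,np.degrees(yaw),'slopes',p1[0],p2[0],p3[0],'halfwidths',p1[1],p2[1],s1.sum(),s2.sum(),bk.sum())
    return o0,yaw,P,L,im
if __name__=='__main__':
    o,yaw,P,L,im=run('top0')
    a,b,z=L[...,0],L[...,1],P[...,2]
    t=(a<-.12)&(a>-.22)&(abs(b)<.15)&(z>.05)
    for lo,hi in((-.137,-.04),(-.03,.03),(.04,.137)):
        q=t&(b>lo)&(b<hi); zz=z[q]; top=q&(z>zz.max()-.008); print(lo,hi,'a',a[top].mean(),a[top].min(),a[top].max(),'z',zz.max(),top.sum())
    # side view
    d=np.load('pics/side0.npy');S=cloud('side',d)
    R=np.array([[np.cos(yaw),-np.sin(yaw)],[np.sin(yaw),np.cos(yaw)]]); l=(S[...,:2]-o)@R;a,b,z=l[...,0],l[...,1],S[...,2]
    t=(a<-.135)&(a>-.22)&(abs(b)<.15)&(z>.01)
    for i in np.arange(.01,.13,.01):
        q=t&(z>i)&(z<i+.01); 
        if q.any(): print('side z %.2f'%i,q.sum(),a[q].min(),a[q].max(),b[q].min(),b[q].max())
E
python3 fit.py
```

```text
chest [0.64272354 0.06301406] 3.9898923117876874 slopes 0.0025859126981969817 -0.004688216467794465 -0.0021023064719716787 halfwidths 0.12963660172550762 -0.1296366018910969 246 231 275
-0.137 -0.04 a -0.1433373569524786 -0.15174776196506784 -0.12236789937110433 z 0.10194955417337023 27
-0.03 0.03 a -0.15018354657932478 -0.15551402932191072 -0.14401359720621487 z 0.12813630561008302 29
0.04 0.137 a -0.1453074889728508 -0.15068772574830536 -0.14174831122112752 z 0.10476281812057371 10
side z 0.01 7 -0.14191643190104014 -0.13551959896177188 -0.13990983848023097 -0.116968402678903
side z 0.02 8 -0.14178250429038175 -0.13596401256238091 -0.14060210765383593 -0.13707656416492273
side z 0.03 8 -0.1446309480693916 -0.13601617932821808 -0.14319343132236798 -0.13386565778614815
side z 0.04 10 -0.1467316474376392 -0.13580437900022146 -0.13965142510522285 -0.10481132731580271
side z 0.05 11 -0.1480060824840833 -0.1362249392207147 -0.13973387673183685 -0.13535402457516632
side z 0.06 9 -0.14813966598693296 -0.13918958083505056 -0.14089737134794506 -0.1357874035259536
side z 0.07 12 -0.15056419811150829 -0.13932835596001572 -0.1396387696099753 -0.0854602825602864
side z 0.08 126 -0.15233854728123308 -0.13970539348757458 -0.14066373860758388 0.1342028531209043
side z 0.09 29 -0.15159686077572532 -0.1412577413710453 -0.13820571704970877 0.1304130577153636
side z 0.10 14 -0.15602889460866282 -0.14443343952774101 -0.03762420869049113 0.006123340442172466
side z 0.11 62 -0.15611743270121112 -0.14291269558070585 -0.037263439653641886 0.03394146233877573
side z 0.12 1 -0.14889286206047997 -0.14889286206047997 0.0065340707339706814 0.0065340707339706814
```

Chest origin is at (0.643, 0.063) with yaw about 4°. The flap is about 0.1 rad ajar, its tab at chest x of roughly -0.150 and z 0.118. The red jar sits at about -99° in the chest frame, so the carousel needs about -81°. First I'll move to behind the tab.

Emit:
{"fn": "apply_moves", "kwargs": {"commands": "0.15 0.23 0 0 0 0.025; 0.3 0.46 0 0 0 0.05; 0.45 0.69 0 0 0 0.08; 0.6 0.92 0 0 0 0.105", "jaw": 0}}

```text
time: 0.6
tcp_pos: [0.2549, -0.3591, 0.2307]
tcp_rot: [-179.9, -0.0, 37.3]
ft_force: [-0.3, -0.3, 0.2]
width: 0.145
```

Emit:
{"fn": "apply_moves", "kwargs": {"commands": "0.15 0.23 0 0 0 0.025; 0.3 0.46 0 0 0 0.05; 0.45 0.69 0 0 0 0.08; 0.6 0.92 0 0 0 0.105"}}

```text
time: 1.1
tcp_pos: [0.3449, -0.2212, 0.2308]
tcp_rot: [-180.0, -0.0, 56.2]
ft_force: [0.8, -0.5, -0.1]
width: 0.003
```

Emit:
{"fn": "apply_moves", "kwargs": {"commands": "0.15 0.23 0 0 0 0.025; 0.3 0.46 0 0 0 0.05; 0.45 0.69 0 0 0 0.08; 0.6 0.92 0 0 0 0.105"}}

```text
time: 1.6
tcp_pos: [0.4349, -0.0832, 0.2308]
tcp_rot: [-180.0, 0.0, 75.1]
ft_force: [0.6, 0.3, -1.2]
width: 0.007
```

Emit:
{"fn": "apply_moves", "kwargs": {"commands": "0.15 0.23 0 0 0 0.025; 0.3 0.46 0 0 0 0.05; 0.45 0.69 0 0 0 0.08; 0.6 0.92 0 0 0 0.105; 0.6 0.92 0 0 0 0.105; 0.6 0.92 0 0 0 0.105"}}

```text
time: 2.35
tcp_pos: [0.524, 0.0533, 0.2307]
tcp_rot: [-179.9, 0.0, 93.9]
ft_force: [0.4, -0.0, -0.2]
width: 0.0
```

Emit:
{"fn": "apply_moves", "kwargs": {"commands": "0 0 -0.2 0 0 0; 0 0 -0.4 0 0 0; 0 0 -0.6 0 0 0; 0 0 -0.75 0 0 0; 0 0 -0.85 0 0 0; 0 0 -0.9 0 0 0; 0 0 -0.9 0 0 0"}}

```text
time: 3.22
tcp_pos: [0.5244, 0.0531, 0.0963]
tcp_rot: [-180.0, 0.0, 93.8]
ft_force: [0.0, -0.2, -0.4]
width: 0.004
```

Run:
```python
from h import *
im,d=grab('side','side1');cv2.imwrite('pics/side1z.png',cv2.resize(im[130:270,225:385],None,fx=4,fy=4,interpolation=cv2.INTER_CUBIC))
```

```text
(no output)
```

View pics/side1z.png

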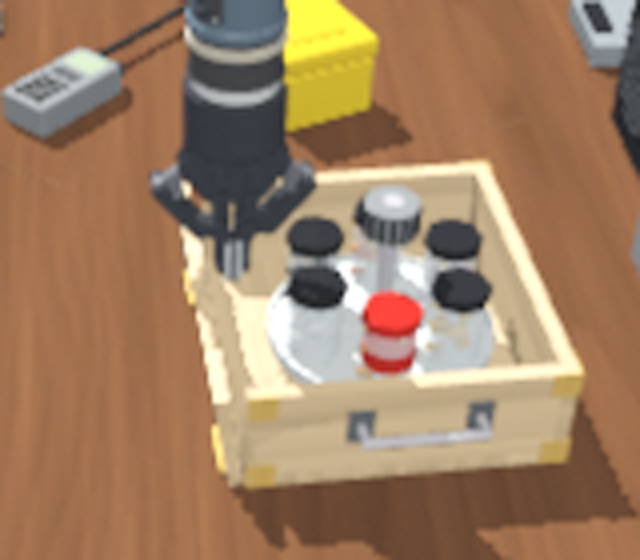

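Emit:
{"fn": "apply_moves", "kwargs": {"commands": "-0.07 -0.005 0 0 0 0; -0.14 -0.01 0 0 0 0; -0.2 -0.014 0 0 0 0; -0.25 -0.018 -0.015 0 0 0; -0.3 -0.021 -0.035 0 0 0; -0.34 -0.024 -0.055 0 0 0; -0.38 -0.027 -0.075 0 0 0; -0.42 -0.029 -0.095 0 0 0; -0.42 -0.029 -0.095 0 0 0"}}

```text
time: 4.4
tcp_pos: [0.4604, 0.0491, 0.0813]
tcp_rot: [-179.9, -0.0, 93.9]
ft_force: [0.2, 0.9, -0.6]
width: -0.003
```

Run:
```python
from h import *
im,d=grab('side','side2');cv2.imwrite('pics/side2z.png',cv2.resize(im[130:270,225:385],None,fx=4,fy=4,interpolation=cv2.INTER_CUBIC))
```

```text
(no output)
```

View pics/side2z.png

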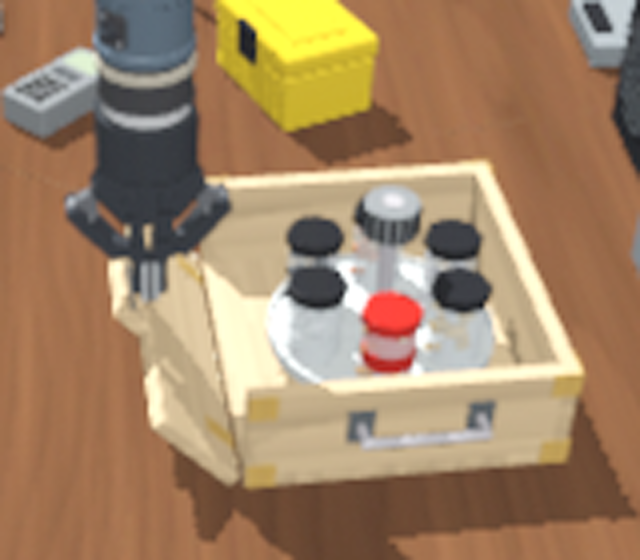

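The flap has followed to about 40–45°. I'll continue the arc down to the desk.

Emit:
{"fn": "apply_moves", "kwargs": {"commands": "-0.065 -0.005 -0.05 0 0 0; -0.127 -0.009 -0.105 0 0 0; -0.175 -0.012 -0.17 0 0 0; -0.22 -0.015 -0.24 0 0 0; -0.25 -0.017 -0.29 0 0 0; -0.27 -0.018 -0.35 0 0 0; -0.28 -0.019 -0.4 0 0 0; -0.29 -0.02 -0.44 0 0 0; -0.29 -0.02 -0.46 0 0 0; -0.29 -0.02 -0.46 0 0 0"}}

```text
time: 5.7
tcp_pos: [0.4176, 0.0462, 0.014]
tcp_rot: [-179.9, -0.0, 93.9]
ft_force: [-3.0, 0.7, 7.5]
width: 0.0
```

Run:
```python
from h import *
im,d=grab('side','side3');cv2.imwrite('pics/side3z.png',cv2.resize(im[130:270,225:385],None,fx=4,fy=4,interpolation=cv2.INTER_CUBIC))
```

```text
(no output)
```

View pics/side3z.png

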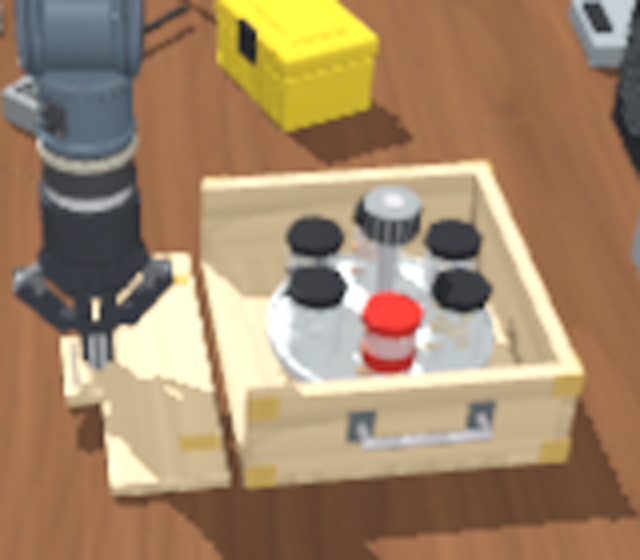

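Emit:
{"fn": "apply_moves", "kwargs": {"commands": "0 0 -0.015 0 0 0; 0 0 -0.015 0 0 0; 0 0 0.1 0 0 0; 0 0 0.3 0 0 0; 0 0 0.6 0 0 0; 0 0 0.8 0 0 0; 0 0 1 0 0 0; 0 0 1 0 0 0"}}

```text
time: 6.75
tcp_pos: [0.4203, 0.046, 0.1659]
tcp_rot: [179.6, 0.0, 93.9]
ft_force: [-0.8, -0.4, 0.2]
width: -0.002
```

Emit:
{"fn": "apply_moves", "kwargs": {"commands": "0 0 0.3 0 0 0.05; 0.2 0 0.5 0 0 0.1; 0.45 0.03 0.5 0 0 0.15; 0.7 0.05 0.5 0 0 0.2; 0.85 0.06 0.5 0 0 0.22; 0.85 0.06 0.5 0 0 0.22", "jaw": 1}}

```text
time: 7.5
tcp_pos: [0.5458, 0.0551, 0.2354]
tcp_rot: [-179.8, -0.2, 133.4]
ft_force: [-0.2, -0.1, -1.3]
width: 1.001
```

Run:
```python
from h import *
im,d=grab('side','side4');cv2.imwrite('pics/side4z.png',cv2.resize(im[130:270,225:385],None,fx=4,fy=4,interpolation=cv2.INTER_CUBIC))
S=cloud('side',d); o=np.array([.6427,.063]);y=np.radians(4);R=np.array([[np.cos(y),-np.sin(y)],[np.sin(y),np.cos(y)]])
l=(S[...,:2]-o)@R;a,b,z=l[...,0],l[...,1],S[...,2]
for lo,hi in((-.17,-.15),(-.19,-.17),(-.21,-.19),(-.225,-.21),(-.258,-.24)):
    q=(a>lo)&(a<hi)&(abs(b)<(.12 if lo>-.23 else .03))&(z<.1); print(lo,q.sum(),np.percentile(z[q],[10,50,90]))
s=ctrl.sense(); print(s['tcp_pos'],s['tcp_rot'],s['joint_positions'],s['width'])
```

```text
-0.17 306 [0.01061443 0.0127727  0.01527482]
-0.19 304 [0.01045511 0.01248362 0.014594  ]
-0.21 306 [0.01012216 0.01255725 0.01475989]
-0.225 228 [0.01049793 0.01284217 0.01502314]
-0.258 73 [0.00179578 0.01279397 0.01472278]
[0.54493    0.05508579 0.23604887] [-1.79841630e+02 -1.50347851e-01  1.33414018e+02] [-1.24111922e+00  6.48582514e+00  1.01927056e+01  9.39252070e+01
 -4.35884631e-03  4.53446632e+01] 0.9949833637923853
```

View pics/side4z.png

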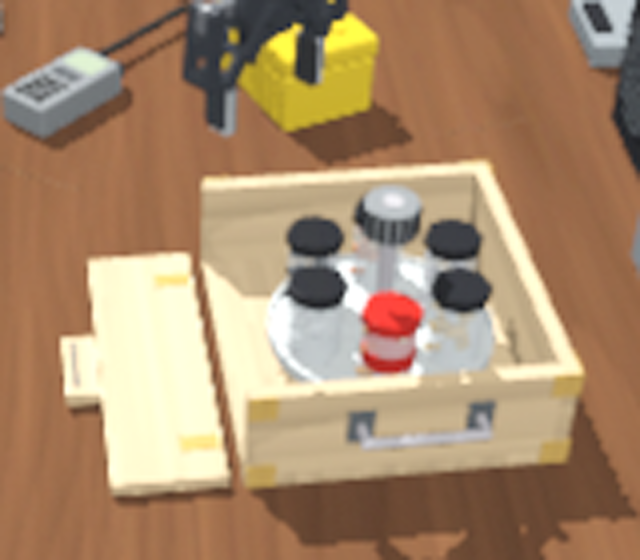

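The flap lies flat, with its surface at a uniform z of about 0.013. Next I go over the knob and down.

Emit:
{"fn": "apply_moves", "kwargs": {"commands": "0.2 0.015 0 0 0 0; 0.4 0.03 0 0 0 0; 0.6 0.045 0 0 0 0; 0.65 0.053 0 0 0 0; 0.65 0.053 0 0 0 0; 0.65 0.053 0 0 0 0"}}

```text
time: 8.3
tcp_pos: [0.642, 0.063, 0.2386]
tcp_rot: [-180.0, -0.0, 133.5]
ft_force: [0.1, -0.7, 1.2]
width: 1.003
```

Emit:
{"fn": "apply_moves", "kwargs": {"commands": "0 0 -0.1 0 0 0; 0 0 -0.25 0 0 0; 0 0 -0.4 0 0 0; 0 0 -0.55 0 0 0; 0 0 -0.67 0 0 0; 0 0 -0.73 0 0 0; 0 0 -0.73 0 0 0; 0 0 -0.73 0 0 0"}}

```text
time: 9.3
tcp_pos: [0.6437, 0.0631, 0.1297]
tcp_rot: [179.9, 0.1, 133.5]
ft_force: [0.6, 0.9, 0.2]
width: 1.004
```

Run:
```python
from h import *
im,d=grab('side','side5');cv2.imwrite('pics/side5z.png',cv2.resize(im[130:270,225:385],None,fx=4,fy=4,interpolation=cv2.INTER_CUBIC))
s=ctrl.sense(); print(s['tcp_pos'],s['tcp_rot'],s['ft_force'],s['moment'])
```

```text
[0.64378815 0.06304814 0.129921  ] [1.79909361e+02 8.79499015e-02 1.33467317e+02] [ 0.16168449 -0.57100129 -0.01814723] [-0.01926496  0.00931534 -0.02624873]
```

View pics/side5z.png

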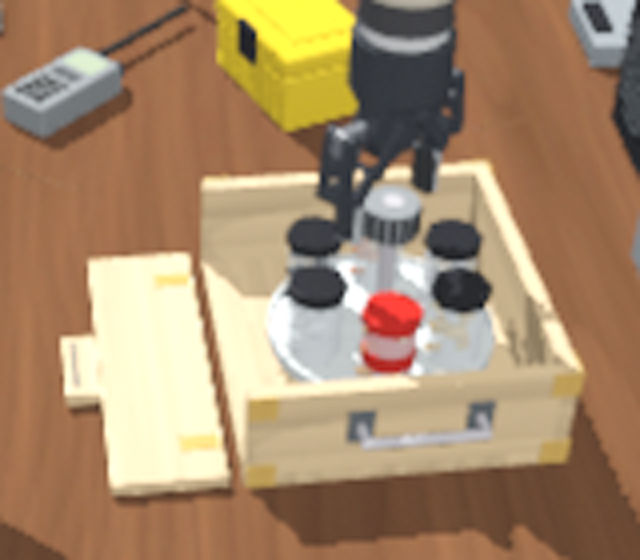

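Emit:
{"fn": "apply_moves", "kwargs": {"commands": "0 0 -0.04 0 0 0; 0 0 -0.075 0 0 0; 0 0 -0.075 0 0 0"}}

```text
time: 9.72
tcp_pos: [0.6424, 0.0631, 0.1163]
tcp_rot: [-179.9, -0.1, 133.5]
ft_force: [0.2, 0.8, 0.2]
width: 1.001
```

Emit:
{"fn": "apply_moves", "kwargs": {"commands": "0 0 0 0 0 0; 0 0 0 0 0 0; 0 0 0 0 0 0; 0 0 0 0 0 0; 0 0 0 0 0 0; 0 0 0 0 0 0; 0 0 0 0 0 0; 0 0 0 0 0 0", "jaw": 0, "force": 40}}

```text
time: 10.72
tcp_pos: [0.6448, 0.0645, 0.1183]
tcp_rot: [179.7, 0.1, 133.5]
ft_force: [3.0, 2.3, 0.4]
width: 0.503
```

Emit:
{"fn": "apply_moves", "kwargs": {"commands": "0.01 0.007 0 0 0 -0.03; 0.01 0.007 0 0 0 -0.07; 0.01 0.007 0 0 0 -0.12; 0.01 0.007 0 0 0 -0.17; 0.01 0.007 0 0 0 -0.22; 0.01 0.007 0 0 0 -0.27; 0.01 0.007 0 0 0 -0.32; 0.01 0.007 0 0 0 -0.37; 0.01 0.007 0 0 0 -0.42; 0.01 0.007 0 0 0 -0.45"}}

```text
time: 11.98
tcp_pos: [0.6501, 0.0648, 0.1184]
tcp_rot: [179.5, -0.5, 52.3]
ft_force: [12.3, 1.5, -3.7]
width: 0.505
```

Run:
```python
from h import *
s=ctrl.sense(); print(s['tcp_pos'],s['tcp_rot'],s['ft_force'],s['width'])
o=np.array([.6427,.063]);y=np.radians(4);R=np.array([[np.cos(y),-np.sin(y)],[np.sin(y),np.cos(y)]])
for n in('side','top'):
    im,d=grab(n,n+'6'); hsv=cv2.cvtColor(im,cv2.COLOR_BGR2HSV); P=cloud(n,d)
    r=((hsv[...,0]<8)|(hsv[...,0]>172))&(hsv[...,1]>150)&(P[...,2]>.097)&(P[...,2]<.11)&(abs(P[...,0]-.6)<.2)&(abs(P[...,1]-.06)<.15)
    if r.any():
        l=(P[r][:,:2]-o)@R; c=l.mean(0); print(n,r.sum(),c,np.hypot(*c),'minmax b',l[:,1].min(),l[:,1].max(),'a',l[:,0].min(),l[:,0].max(),np.median(P[r][:,2]))
cv2.imwrite('pics/side6z.png',cv2.resize(cv2.imread('pics/side6.png')[130:270,225:385],None,fx=4,fy=4,interpolation=cv2.INTER_CUBIC))
cv2.imwrite('pics/top6z.png',cv2.resize(cv2.imread('pics/top6.png')[105:245,180:320],None,fx=4,fy=4,interpolation=cv2.INTER_CUBIC))
```

```text
[0.65006814 0.06479987 0.11839166] [179.52738307  -0.50168603  52.28864451] [12.31120181  1.4996075  -3.68556051] 0.5049360507690183
side 106 [-0.06235558 -0.00476588] 0.06253744107606264 minmax b -0.05936283279880258 0.019987156728879272 a -0.08237875282730742 -0.04252542204449764 0.1003635462496098
```

View pics/side6z.png

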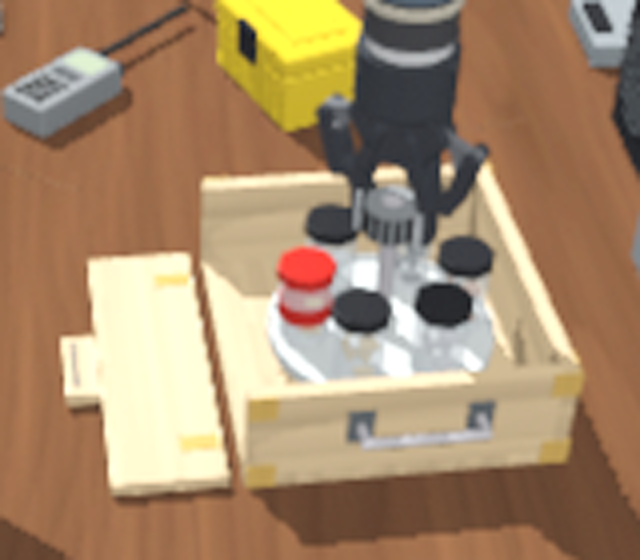

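View pics/top6z.png

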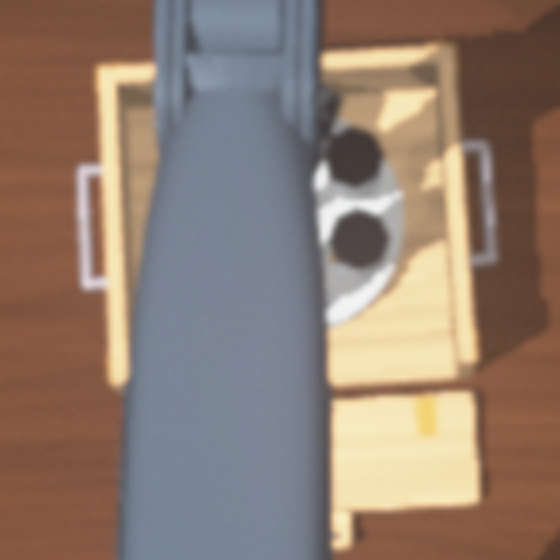

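The red jar is now close to the front: in the zoomed side view its lid is at (307,265). There's a 12 N sideways force on the grip, so I'll let it settle and measure again.

Emit:
{"fn": "apply_moves", "kwargs": {"commands": "0 0 0 0 0 0; 0 0 0 0 0 0; 0 0 0 0 0 0; 0 0 0 0 0 0"}}

```text
time: 12.58
tcp_pos: [0.65, 0.0648, 0.1184]
tcp_rot: [179.5, -0.5, 52.5]
ft_force: [14.0, 1.4, -3.8]
width: 0.502
```

```bash
cat > meas.py <<'E'
from h import *
import sys
from scipy.optimize import least_squares
s=ctrl.sense(); print(s['tcp_pos'],s['tcp_rot'],s['ft_force'],s['moment'],s['width'])
o=np.array([.6427,.063]);y=np.radians(4);R=np.array([[np.cos(y),-np.sin(y)],[np.sin(y),np.cos(y)]])
n='side'; im,d=grab(n,sys.argv[1]); hsv=cv2.cvtColor(im,cv2.COLOR_BGR2HSV); P=cloud(n,d)
red=((hsv[...,0]<8)|(hsv[...,0]>172))&(hsv[...,1]>130)&(hsv[...,2]>90)
r=red&(P[...,2]>.097)&(P[...,2]<.107)
l=(P[r][:,:2]-o)@R; m=np.median(l,0); k=np.hypot(*(l-m).T)<.026; l=l[k]
print('depth: ',len(l),'mean',l.mean(0),'mid',(l.min(0)+l.max(0))/2,'extent',np.ptp(l,0))
# ray onto z=.102 plane of lid-top boundary: image fit of ellipse widths
v,u=np.nonzero(r); q=[]
K,D,Rc,t=cam(n); ray=np.c_[cv2.undistortPoints(np.c_[u,v].astype(float).reshape(-1,1,2),K,D).reshape(-1,2),np.ones(len(u))]@Rc; C=-Rc.T@t
X=C+ray*((.102-C[2])/ray[:,2])[:,None]; L=(X[:,:2]-o)@R; L=L[np.hypot(*(L-np.median(L,0)).T)<.03]
print('plane: mid',(L.min(0)+L.max(0))/2,'extent',np.ptp(L,0))
# predicted pixel of ideal
w=lambda a,b,z:np.r_[o+R@np.array([a,b]),z]
print('ideal px',proj(n,[w(-.064,0,.102)]),'seen red',np.mean(np.c_[u,v],0))
E
python3 meas.py side7
python3 - <<'E'
import cv2
cv2.imwrite('pics/side7z.png',cv2.resize(cv2.imread('pics/side7.png')[150:240,270:370],None,fx=6,fy=6,interpolation=cv2.INTER_CUBIC))
E
```

```text
[0.65002358 0.06480849 0.1183608 ] [179.54060252  -0.50430374  52.47361143] [13.95449138  1.43268136 -3.83627245] [ 0.58703403 -1.95189089  0.02214233] 0.5020208150011822
depth:  105 mean [-0.06240758 -0.00404402] mid [-0.06264544 -0.00267646] extent [0.04151374 0.0486148 ]
plane: mid [-0.06335359 -0.00641728] extent [0.04123184 0.04659403]
ideal px [[300.21348029 195.17136028]] seen red [300.97169811 196.43396226]
```

View pics/side7z.png

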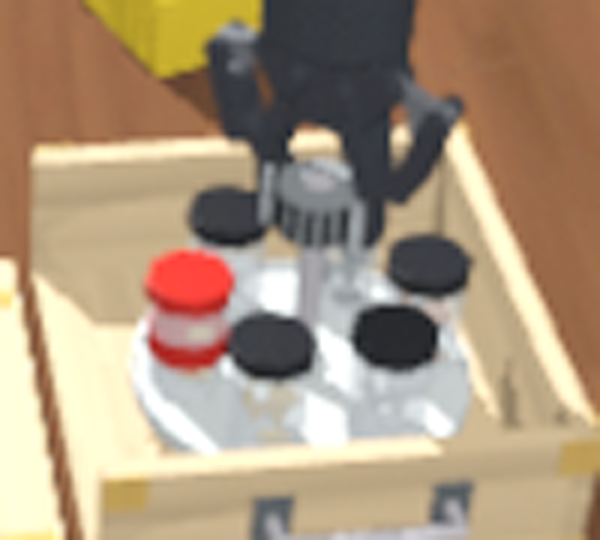

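Emit:
{"fn": "apply_moves", "kwargs": {"commands": "0.01 0 0 0 0 -0.004; 0.02 0 0 0 0 -0.009; 0.03 0 0 0 0 -0.014; 0.03 0 0 0 0 -0.014; 0.03 0 0 0 0 -0.014; 0.03 0 0 0 0 -0.014"}}

```text
time: 13.38
tcp_pos: [0.6501, 0.0646, 0.1183]
tcp_rot: [179.9, -0.2, 50.0]
ft_force: [3.3, 3.8, 2.9]
width: 0.507
```

```bash
python3 meas.py side8
python3 - <<'E'
import cv2
cv2.imwrite('pics/side8z.png',cv2.resize(cv2.imread('pics/side8.png')[150:240,240:370],None,fx=6,fy=6,interpolation=cv2.INTER_CUBIC))
E
```

```text
[0.65008695 0.06462461 0.11831658] [ 1.79906979e+02 -1.50043157e-01  4.99693553e+01] [3.26882548 3.83844111 2.9460877 ] [ 0.55331596 -0.89124871 -0.01146584] 0.5067242836610699
depth:  107 mean [-0.06228475 -0.00251806] mid [-0.06124234 -0.00064305] extent [0.04514954 0.04347045]
plane: mid [-0.06219384 -0.00194942] extent [0.04513724 0.04651941]
ideal px [[300.21348029 195.17136028]] seen red [300.93636364 196.03636364]
```

View pics/side8z.png

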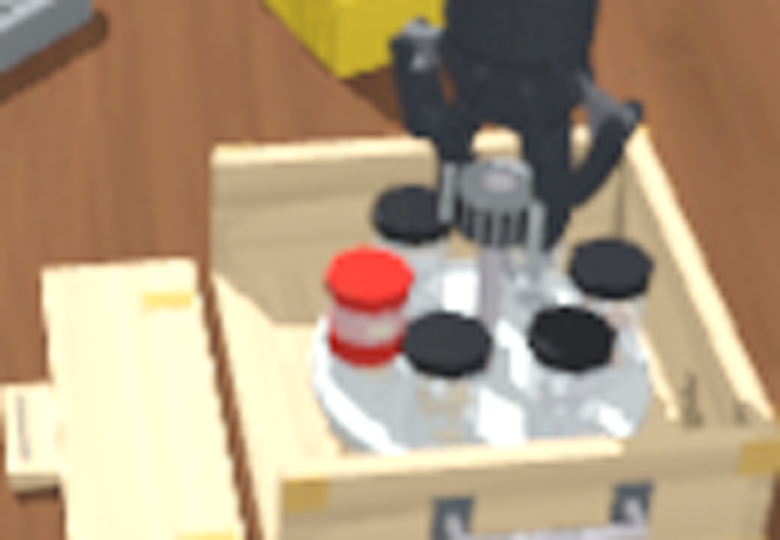

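Run:
```python
from h import *
s=ctrl.sense(); print(s['time'],s['ft_force'],s['width'],abs(s['dq']).max())
print(ctrl.sign_off())
```

```text
13.425 [3.58340545 3.98058556 1.98650955] 0.5023173365118823 0.05271141372979596
the job is handed in; nothing more can be done
None
```

I folded the drop front flat on the desk and turned the carousel by its knob until the red-lidded jar faced out of the open front. The job was handed in at 13.4 s with the gripper still holding the knob.

- **Flap:** after pressing it down, its surface measured a uniform 13 mm above the desk, which matches lying flat. It still looked flat in the last picture.
- **Red jar:** the last side-camera readings put the lid centre 1–3 mm off the chest's centre line on the right, towards -y. Working from the start angle and the turn I applied instead gives about 2.5 mm the other way. Both are well inside the 10 mm allowed.
- **Grip:** the fingers hold the knob at about 43 mm opening with the force set to 40 N, and the grasp point is roughly 9 mm from the knob's centre. After the turn there was a 14 N sideways push on the grip; I eased it to about 5 N and did not trace its cause. I could not measure the contact force directly.
- **Everything else:** nothing on the desk was touched as far as the pictures and force readings showed, but I did not re-measure the other objects at the end. The arm blocked the top camera's view of the jar, so that check relies on the side camera alone.

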